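# Park the microscope objectives in their matching dishes

## Task

The four cleaned microscope objectives are standing about on the desk: put each one into the parking dish of its own colour, upright and flat on the floor of the well, and let go of it. Set them down gently without dropping or toppling any, and leave the brown bottle and the silver carton standing where they are.

Things in the scene. Friction and masses are not known exactly. Their poses are not given: they have to be found in the camera images.
- objective_red: red microscope objective, a loose small lens barrel of about 130 g standing upright nose up: a straight round barrel 32 mm across and 38 mm tall (lower 20 mm bright steel, upper 18 mm and its flat shoulder red), then a thin steel nose 18 mm across tapering up to 46 mm total height. Origin: centre of the flat underside, z axis up the barrel. Rigid; grip the barrel across its 32 mm
- objective_yellow: yellow microscope objective, a loose small lens barrel of about 130 g standing upright nose up: a straight round barrel 32 mm across and 38 mm tall (lower 20 mm bright steel, upper 18 mm and its flat shoulder yellow), then a thin steel nose 18 mm across tapering up to 48 mm total height. Origin: centre of the flat underside, z axis up the barrel. Rigid; grip the barrel across its 32 mm
- objective_green: green microscope objective, a loose small lens barrel of about 130 g standing upright nose up: a straight round barrel 32 mm across and 38 mm tall (lower 20 mm bright steel, upper 18 mm and its flat shoulder green), then a thin steel nose 18 mm across tapering up to 50 mm total height. Origin: centre of the flat underside, z axis up the barrel. Rigid; grip the barrel across its 32 mm
- objective_blue: blue microscope objective, a loose small lens barrel of about 130 g standing upright nose up: a straight round barrel 32 mm across and 38 mm tall (lower 20 mm bright steel, upper 18 mm and its flat shoulder blue), then a thin steel nose 18 mm across tapering up to 52 mm total height. Origin: centre of the flat underside, z axis up the barrel. Rigid; grip the barrel across its 32 mm
- dish_red: red parking dish, fixed to the desk: a low round dish 72 mm across and 10 mm tall with a red rim and a round flat black well 50 mm across, whose floor is 4 mm above the underside (6 mm deep). Origin: centre of the underside, on the desk top; z up
- dish_yellow: yellow parking dish, fixed to the desk: a low round dish 72 mm across and 10 mm tall with a yellow rim and a round flat black well 50 mm across, whose floor is 4 mm above the underside (6 mm deep). Origin: centre of the underside, on the desk top; z up
- dish_green: green parking dish, fixed to the desk: a low round dish 72 mm across and 10 mm tall with a green rim and a round flat black well 50 mm across, whose floor is 4 mm above the underside (6 mm deep). Origin: centre of the underside, on the desk top; z up
- dish_blue: blue parking dish, fixed to the desk: a low round dish 72 mm across and 10 mm tall with a blue rim and a round flat black well 50 mm across, whose floor is 4 mm above the underside (6 mm deep). Origin: centre of the underside, on the desk top; z up
- bottle: small brown glass bottle with a black cap, 28 mm across, 58 mm tall, loose, standing among the objectives. Origin: centre of its underside. A bystander
- carton: small silver-grey carton with dark bands, 22 x 38 mm and 65 mm tall, loose, standing upright. Origin: centre of its underside. A bystander

How it is judged (in metres and radians):
At the end, for the whole second after the job is handed in: Each objective rests released in its own colour's dish: within 12 mm of the dish's centre, underside on the well floor (under 6.5 mm above the dish's underside), within 0.12 rad of upright. Bottle and carton upright (0.15 rad), within 30 mm of their start (horizontal distance between objective_red and dish_red below 0.012 m and z of objective_red in the frame of dish_red below 0.0065 m and angle between each of objective_red, objective_yellow, objective_green, objective_blue's own z axis and vertical below 0.12 rad and linear speed of each of objective_red, objective_yellow, objective_green, objective_blue below 0.02 m/s and horizontal distance between objective_yellow and dish_yellow below 0.012 m and z of objective_yellow in the frame of dish_yellow below 0.0065 m and horizontal distance between objective_green and dish_green below 0.012 m and z of objective_green in the frame of dish_green below 0.0065 m and horizontal distance between objective_blue and dish_blue below 0.012 m and z of objective_blue in the frame of dish_blue below 0.0065 m and distance of each of bottle, carton from where it was at the start of the episode below 0.03 m and angle between each of bottle, carton's own z axis and vertical below 0.15 rad); the robot touches nothing.
It fails at once if an objective is dropped (falls free of the fingers at more than 0.6 m/s) ((linear speed of objective_red above 0.6 m/s and contact force between objective_red and the fingers below 0.05 N) or (linear speed of objective_yellow above 0.6 m/s and contact force between objective_yellow and the fingers below 0.05 N) or (linear speed of objective_green above 0.6 m/s and contact force between objective_green and the fingers below 0.05 N) or (linear speed of objective_blue above 0.6 m/s and contact force between objective_blue and the fingers below 0.05 N)).
It fails at once if an objective is knocked over (angle between any of objective_red, objective_yellow, objective_green, objective_blue's own z axis and vertical above 0.8 rad).
It fails at once if the bottle or the carton is knocked over (angle between any of bottle, carton's own z axis and vertical above 0.8 rad).
It also fails if it takes over 96 s, if anything falls off the work surface, if the arm or the gripper's body presses on something with over 40 N, if the wrist force passes 120 N, or if a joint passes its speed limit or range.

## Robot

A 6-joint arm with a two-finger parallel gripper is mounted at the origin on the work surface. World frame = base frame: x ahead of the robot, y to its left, z up, the work surface at z = 0. Lengths are in mm, angles in degrees, forces in N, time in s.
With the tool pointing down it reaches from about 300 to 850 mm from the base axis. Payload 4.2 kg.
Tool frame: the origin (TCP) lies on the mounting face of the last link; the fingertips stand 191 mm ahead of it and the grasp point (between the pads) lies 172 mm ahead of it; z points along the fingers, y is the direction in which the jaws open and shut (so a half turn about z gives the same grasp; the last joint's range is limited). The gripper opens to 91 mm and grips with 3 to 60 N. Pads are 32 mm wide; open, the fingers measure 118 mm over their backs; the gripper's body (76 mm by 178 mm) begins 60 mm behind the grasp point.
Start: joints at [-78.438, 18.312, 89.639, -0, 72.044, -1.146], TCP at [126.49, -560.913, 404.776] pointing down, gripper open.
Joint ranges: [-177.97, 177.97], [-48.28, 115.42], [12.27, 149.76], [-77.06, 257.06], [2.81, 150.46], [-146.56, 146.56]. Speed limits (degrees/s): [147.25, 147.25, 180, 180, 180, 180].

## Interface

Orientations are given as [roll, pitch, yaw] about the fixed x, y, z axes, in that order (R = Rz(yaw) Ry(pitch) Rx(roll)).
In Python, from workcell import env gives the robot as it stands.
- The arm moves only by the shell command python3 -m handwheel 'ROWS' [FORCE]. ROWS is JSON, a list of rows, each an object with "gripper": the opening in per cent of the stroke, from 0 (shut) to 100 (fully open); "travel": the shift along the tool's x, y, z in m, a list of three; "twist": the turn about the tool's z in rad. In form: [{"gripper": gripper, "travel": [x, y, z], "twist": twist}, ...]. A call has 1 to 5 rows; each row shifts and turns the commanded pose from where the row before left it, along the tool's axes as they then stand; what a row does not reach is not made up. A row lasts 1/12 s, in which the tool goes at most 41.7 mm and 7.16 degrees, less where a joint would pass 70% of its speed; a pose out of reach is approached as far as the arm can. A call with a gripper value outside its range is refused whole. The fingers move at their own pace and stop on an object; FORCE is the grip in N (left out, the last holds). Time passes only in rows, so rows that do not move let the fingers close. It gives the time, the measured TCP pose, the force and the opening at its end, in the units of the state.
- env.state(): the state, without advancing time (a new reading comes with each control period).
- env.grab_frame(name): name is "side" or "top"; returns a dict with "frame" (420x560x3 uint8, red, green, blue), "intrinsics" (3x3 intrinsics, pixels), "extrinsics" (4x4, takes a point from camera to world coordinates). Camera axes: x right, y down, z forward; pixel columns grow to the right and rows downward; lengths in mm; the calibration is good to about 2 mm. A picture is of the moment at which its call begins. There is no depth.
- env.job_done(): hands the job in, once; it reports no verdict.
Trained networks look in the newest picture that a camera, given by its name, has taken for a name from the list of things; names that differ only in an ending like _2 or _b are one class to them, and where a whole thing is asked for, a point or a joint stands for the part that bears it (a point fixed in the world has none). Each returns a list of dicts, best first, with "confidence" (0 to 1); they miss things now and then, are a little off and sometimes report something else, mostly with a low value. They report only what shows in the picture. A call takes as long as a camera call.
- env.trace(camera, thing): "pixels" (420x560 bool, what is visible of it) and "uv" ([column, row] in pixels, amid what is visible of it).
- env.pinpoint(camera, thing): "uv" ([column, row] in pixels: a listed point, or the origin of a listed thing).
The state is a dict: "time_s": time; "qpos": joint angles; "qvel": joint speeds; "effort": joint torques, N m; "ee_pos": TCP position; "ee_rot": TCP orientation; "force": force on the tool from outside, world axes, zero at the start; "torque": the same for the moment, N m; "gripper_width": finger opening in mm.
Only numpy, scipy, OpenCV 4.12 (cv2) and the standard library are available. Lean on these libraries where they do the work, as an engineer would, in place of code of your own. Each camera call takes 0.05 s, during which the arm holds its last target. There are 200 camera calls.

## Working session

There is one attempt and no reset: what is moved stays moved. The work goes in short steps, Python scripts to look and compute and a shell command to move; the robot and the scene stay as the last step left them, time stands still between calls to the robot, and variables do not carry over. Pictures are saved under pics/ and viewed, about 12 in all and at most 16, crops included, and the job is handed in when it is done.

```bash
ls; mkdir -p pics; cat > h.py <<'E'
import numpy as np, cv2
from workcell import env
def ray(f,uv):
    d=np.linalg.inv(f["intrinsics"])@[uv[0],uv[1],1.]
    E=np.array(f["extrinsics"]); return E[:3,3],E[:3,:3]@d
def atz(f,uv,z):
    o,d=ray(f,uv); return (o+d*(z-o[2])/d[2])
def tri(f1,u1,f2,u2):
    o,d=ray(f1,u1);p,e=ray(f2,u2);d=d/np.linalg.norm(d);e=e/np.linalg.norm(e)
    s=np.linalg.lstsq(np.c_[d,-e],p-o,rcond=None)[0]; a,b=o+s[0]*d,p+s[1]*e
    return (a+b)/2,np.linalg.norm(a-b)
def save(n,f): cv2.imwrite("pics/"+n,f["frame"][:,:,::-1])
def proj(f,p):
    E=np.linalg.inv(np.array(f["extrinsics"])); q=E[:3,:3]@p+E[:3,3]; q=np.array(f["intrinsics"])@q; return q[:2]/q[2]
E
python3 - <<'E'
from h import *
np.set_printoptions(precision=1,suppress=True)
F={c:env.grab_frame(c) for c in("top","side")}
for c in F: save(c+"0.png",F[c]); print(c,np.array(F[c]["extrinsics"]).tolist())
for n in ["objective_"+k for k in("red","yellow","green","blue")]+["dish_"+k for k in("red","yellow","green","blue")]+["bottle","carton"]:
  for c in F:
    z=0
    for r in env.pinpoint(c,n)[:2]: print(n,c,np.array(r["uv"]),round(r["confidence"],2),atz(F[c],r["uv"],0)[:2])
print(env.state())
E
```

```text
pics
top [[-0.029199043462108863, -0.9950383171932294, 0.09511131992651539, 467.8338974573979], [-0.9995717973984042, 0.02924806609705442, -0.0008789057436008763, -16.046517927823526], [-0.0019072772797046886, -0.09509625621888815, -0.9954662547502703, 804.1225041864411], [0.0, 0.0, 0.0, 1.0]]
side [[-0.7114373974868193, -0.4353201251990584, 0.5516821712307346, 64.51989428604983], [-0.7024911909056626, 0.461822029943031, -0.5415039606127015, 462.03158344241166], [-0.019051408271449497, -0.7727980339364058, -0.6343660162610386, 587.8172261800953], [0.0, 0.0, 0.0, 1.0]]
objective_red top [131.2 181.3] 0.78 [601.7 294.5]
objective_red side [137.3 288.5] 0.64 [607.  294.4]
objective_red side [204.7 276.8] 0.59 [542.2 194.7]
objective_yellow top [220.3 178.5] 0.62 [602.1 107.7]
objective_yellow side [223.2 233. ] 0.77 [609.3  96.6]
objective_green top [124.2 256.5] 0.88 [445.7 307.8]
objective_green side [185.8 346.6] 0.69 [448.  303.5]
objective_green side [284.9 186.4] 0.39 [ 629.2 -102.4]
objective_blue top [415.2 251.3] 0.68 [ 438.9 -291.1]
objective_blue side [401.3 183.1] 0.56 [ 442
[... 417 characters left out ...]
ish_blue top [319.6 258.1] 0.92 [430.7 -93.9]
dish_blue side [352.6 226. ] 0.75 [432.8 -99.7]
dish_blue side [137.7 289.3] 0.62 [604.8 294.9]
bottle top [276.5 207.5] 0.55 [537.7  -8.4]
bottle side [284.8 225.9] 0.66 [533.8  -4.6]
carton top [174.1 213.2] 0.84 [532.  204.8]
carton side [203.9 282. ] 0.93 [533.3 203.2]
{'time_s': 1.1, 'qpos': array([-78.4,  18.3,  89.6,   0. ,  72. ,  -1.1]), 'qvel': array([-0.1,  0.1, -0.2, -0. ,  0.1, -0. ]), 'effort': array([  0. , -41.2, -23.2,   0.1,   0. ,  -0. ]), 'ee_pos': array([ 126.5, -560.9,  404.8]), 'ee_rot': array([180. ,  -0. ,  12.7]), 'force': array([-0.5, -0.2, -0.1]), 'torque': array([-0.1, -0.1,  0.1]), 'gripper_width': 91.13306527433569}
```

View pics/top0.png

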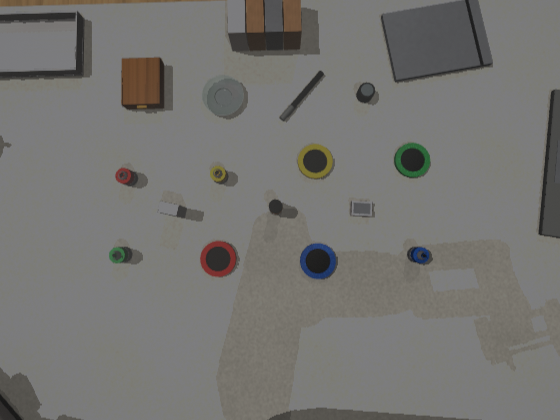

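View pics/side0.png

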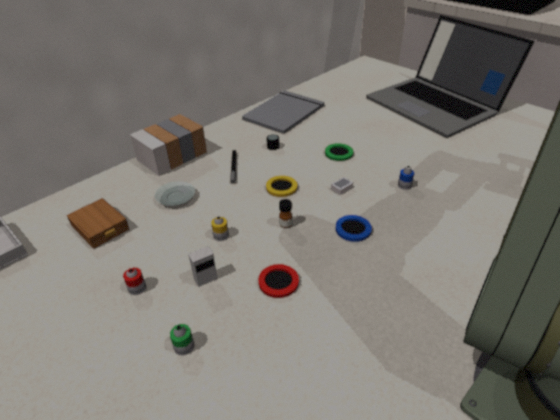

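The pictures show all four objectives upright and well apart, with the four dishes clear. In the top view they sit at red (125,177), yellow (219,174), green (119,255) and blue (420,255). Next I refine them by colour.

```bash
cat >> h.py <<'E'
HUE={"red":(0,12),"yellow":(28,16),"green":(67,20),"blue":(112,16)}
def blob(f,col,uv,r):
    h=cv2.cvtColor(f["frame"],cv2.COLOR_RGB2HSV).astype(int); h0,t=HUE[col]
    d=abs((h[...,0]-h0+90)%180-90); m=((d<t)&(h[...,1]>110)&(h[...,2]>35)).astype(np.uint8)
    yy,xx=np.mgrid[:m.shape[0],:m.shape[1]]; m[np.hypot(xx-uv[0],yy-uv[1])>r]=0
    p=np.argwhere(m)[:,::-1]
    return p
E
python3 - <<'E'
from h import *
np.set_printoptions(precision=1,suppress=True)
F={c:env.grab_frame(c) for c in("top","side")}
O={"red":(604,294),"yellow":(605,102),"green":(447,305),"blue":(440,-293)}
D={"red":(435,106),"yellow":(633,-88),"green":(632,-288),"blue":(431,-97)}
for c in O:
  for k in F:
    p=blob(F[k],c,proj(F[k],np.array([*O[c],30.])),16)
    q=blob(F[k],c,proj(F[k],np.array([*D[c],8.])),26)
    e=cv2.fitEllipse(cv2.convexHull(q.astype(np.int32)))
    # hull centroid ellipses on the rim top, z~9
    a=cv2.minEnclosingCircle(p.astype(np.float32))
    print(c,k,"obj",len(p),atz(F[k],p.mean(0),32)[:2],atz(F[k],a[0],30)[:2],"dish",len(q),atz(F[k],e[0],8)[:2])
E
```

```text
red top obj 121 [608.9 298.8] [609.2 300. ] dish 520 [436.4 114.1]
red side obj 241 [603.6 295.9] [607.9 294.7] dish 759 [434.5 113.4]
yellow top obj 128 [607.  108.1] [607.7 108.9] dish 489 [632.  -90.8]
yellow side obj 166 [601.2 108.5] [605.8 106. ] dish 416 [614.1 -75.8]
green top obj 73 [451.2 309.6] [450.3 310.7] dish 479 [ 628.4 -293.7]
green side obj 257 [445.5 307.3] [449.5 305.4] dish 268 [ 626.1 -293.1]
blue top obj 186 [ 433.5 -288. ] [ 432.4 -288.8] dish 524 [426.  -88.9]
blue side obj 110 [ 428.4 -283. ] [ 431.7 -289.9] dish 521 [424.  -88.5]
```

```bash
python3 -m handwheel '[{"gripper":100,"travel":[0,0,0],"twist":0.111},{"gripper":100,"travel":[0,0,0],"twist":0.111},{"gripper":100,"travel":[0,0,0],"twist":0}]' 20
python3 -m handwheel '[{"gripper":100,"travel":[0.025,-0.0225,0.01],"twist":0},{"gripper":100,"travel":[0.025,-0.0225,0.01],"twist":0},{"gripper":100,"travel":[0.025,-0.0225,0.01],"twist":0},{"gripper":100,"travel":[0.025,-0.0225,0.01],"twist":0},{"gripper":100,"travel":[0.025,-0.0225,0.01],"twist":0}]'
python3 -m handwheel '[{"gripper":100,"travel":[0.025,-0.0225,0.01],"twist":0},{"gripper":100,"travel":[0.025,-0.0225,0.01],"twist":0},{"gripper":100,"travel":[0.025,-0.0225,0.01],"twist":0},{"gripper":100,"travel":[0.025,-0.0225,0.01],"twist":0},{"gripper":100,"travel":[0.025,-0.0225,0.01],"twist":0}]'
python3 -m handwheel '[{"gripper":100,"travel":[0.025,-0.0225,0],"twist":0},{"gripper":100,"travel":[0.025,-0.0225,0],"twist":0},{"gripper":100,"travel":[0,0,0],"twist":0},{"gripper":100,"travel":[0,0,0],"twist":0}]'
```

```text
time_s: 1.45
ee_pos: [126.5, -560.9, 404.8]
ee_rot: [180.0, -0.0, -0.1]
force: [0.5, -1.1, -0.4]
gripper_width: 91.5
time_s: 1.87
ee_pos: [252.3, -447.3, 354.5]
ee_rot: [180.0, -0.0, 0.1]
force: [0.7, -0.4, 0.5]
gripper_width: 91.4
time_s: 2.28
ee_pos: [377.6, -334.7, 304.5]
ee_rot: [180.0, -0.0, 0.2]
force: [-0.1, -0.7, 0.1]
gripper_width: 91.1
time_s: 2.62
ee_pos: [427.6, -290.0, 304.7]
ee_rot: [180.0, 0.0, 0.3]
force: [-0.6, -0.1, -0.2]
gripper_width: 91.1
```

```bash
python3 - <<'E'
from h import *
F={c:env.grab_frame(c) for c in("top","side")}
im=[]
for c in F:
    u=proj(F[c],np.array([431,-289,50.])).astype(int); x=max(0,min(u[0]-60,440));y=max(0,u[1]-80)
    im.append(cv2.resize(F[c]["frame"][y:y+120,x:x+120],(390,390),interpolation=cv2.INTER_CUBIC))
cv2.imwrite("pics/a.png",np.hstack(im)[:,:,::-1])
E
```

```text
(no output)
```

View pics/a.png

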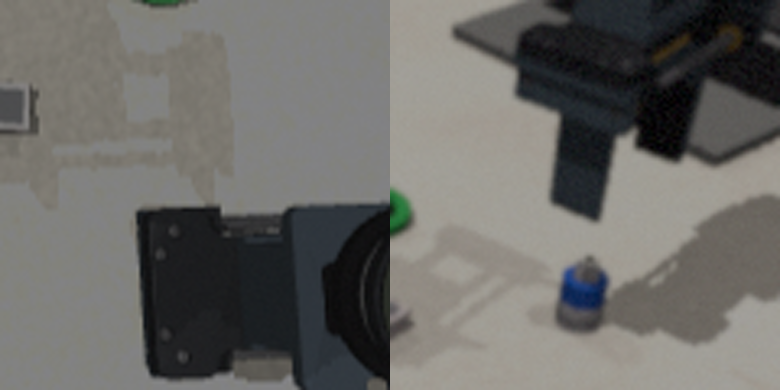

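The side crop shows the open fingers above the blue objective (580,295 in the crop). Going down.

```bash
python3 -m handwheel '[{"gripper":100,"travel":[0.003,0,0.025],"twist":0},{"gripper":100,"travel":[0,0,0.025],"twist":0},{"gripper":100,"travel":[0,0,0.025],"twist":0},{"gripper":100,"travel":[0,0,0.015],"twist":0},{"gripper":100,"travel":[0,0,0.012],"twist":0}]'
python3 -m handwheel '[{"gripper":60,"travel":[0,0,0],"twist":0},{"gripper":50,"travel":[0,0,0],"twist":0},{"gripper":45,"travel":[0,0,0],"twist":0},{"gripper":40,"travel":[0,0,0],"twist":0},{"gripper":37,"travel":[0,0,0],"twist":0}]'
python3 -m handwheel '[{"gripper":30,"travel":[0,0,0],"twist":0},{"gripper":20,"travel":[0,0,0],"twist":0},{"gripper":20,"travel":[0,0,0],"twist":0},{"gripper":20,"travel":[0,0,0],"twist":0},{"gripper":20,"travel":[0,0,0],"twist":0}]'
python3 -m handwheel '[{"gripper":20,"travel":[0,0,0],"twist":0},{"gripper":20,"travel":[0,0,0],"twist":0},{"gripper":20,"travel":[0,0,0],"twist":0}]'
```

```text
time_s: 3.13
ee_pos: [428.0, -291.9, 201.3]
ee_rot: [-179.9, 0.1, -0.1]
force: [-0.1, -0.4, 0.6]
gripper_width: 91.5
time_s: 3.55
ee_pos: [429.7, -291.4, 203.8]
ee_rot: [179.9, -0.1, -0.0]
force: [0.5, 0.1, -0.1]
gripper_width: 60.9
time_s: 3.97
ee_pos: [429.5, -290.8, 202.9]
ee_rot: [-180.0, 0.0, -0.0]
force: [-0.7, 1.0, 1.1]
gripper_width: 31.9
time_s: 4.22
ee_pos: [429.6, -290.8, 202.9]
ee_rot: [-180.0, 0.0, -0.0]
force: [0.8, 1.8, 3.5]
gripper_width: 31.5
```

```bash
python3 -m handwheel '[{"gripper":20,"travel":[0,0,0.0],"twist":0},{"gripper":20,"travel":[0,0,-0.01],"twist":0},{"gripper":20,"travel":[0,0,-0.02],"twist":0},{"gripper":20,"travel":[0,-0.005,-0.02],"twist":0},{"gripper":20,"travel":[0,-0.02,0],"twist":0}]'
python3 -m handwheel '[{"gripper":20,"travel":[-0.001,-0.03,0],"twist":0},{"gripper":20,"travel":[-0.001,-0.035,0],"twist":0},{"gripper":20,"travel":[-0.001,-0.035,0],"twist":0},{"gripper":20,"travel":[-0.001,-0.035,0],"twist":0},{"gripper":20,"travel":[-0.001,-0.025,0],"twist":0}]'
python3 -m handwheel '[{"gripper":20,"travel":[0,-0.012,0],"twist":0},{"gripper":20,"travel":[0,-0.005,0],"twist":0},{"gripper":20,"travel":[0,0,0],"twist":0},{"gripper":20,"travel":[0,0,0],"twist":0}]'
cat > look.py <<'E'
import sys
from h import *
p=np.array([float(v) for v in sys.argv[2:5]])
im=[]
for c in("top","side"):
    f=env.grab_frame(c)
    u=proj(f,p).astype(int); x=max(0,min(u[0]-50,460));y=max(0,min(u[1]-50,320))
    im.append(cv2.resize(f["frame"][y:y+100,x:x+100],(390,390),interpolation=cv2.INTER_CUBIC))
cv2.imwrite("pics/"+sys.argv[1],np.hstack(im)[:,:,::-1])
E
python3 look.py b.png 425 -89 30
```

```text
time_s: 4.63
ee_pos: [431.2, -268.5, 256.6]
ee_rot: [179.6, -0.5, -0.1]
force: [0.7, -0.4, -0.4]
gripper_width: 31.6
time_s: 5.05
ee_pos: [424.0, -104.0, 253.1]
ee_rot: [180.0, -0.0, 0.0]
force: [0.3, 0.8, -1.3]
gripper_width: 31.6
time_s: 5.38
ee_pos: [424.9, -89.4, 253.0]
ee_rot: [180.0, -0.1, 0.0]
force: [0.1, -0.6, -1.5]
gripper_width: 31.4
```

View pics/b.png

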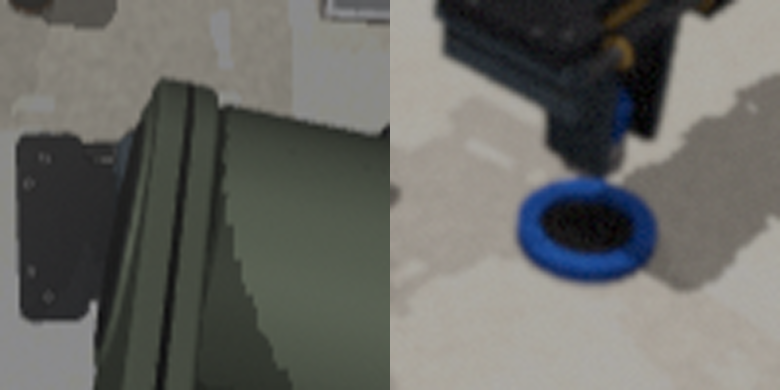

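The objective hangs above the blue dish, so I lower it.

```bash
python3 -m handwheel '[{"gripper":20,"travel":[0,0,0.015],"twist":0},{"gripper":20,"travel":[0,0,0.015],"twist":0},{"gripper":20,"travel":[0,0,0.007],"twist":0},{"gripper":20,"travel":[0,0,0.004],"twist":0},{"gripper":20,"travel":[0,0,0.002],"twist":0}]'
python3 -m handwheel '[{"gripper":20,"travel":[0,0,0.001],"twist":0},{"gripper":20,"travel":[0,0,0.001],"twist":0},{"gripper":20,"travel":[0,0,0.001],"twist":0},{"gripper":20,"travel":[0,0,0],"twist":0},{"gripper":20,"travel":[0,0,0],"twist":0}]'
python3 look.py c.png 425 -89 20
```

```text
time_s: 5.9
ee_pos: [424.6, -89.5, 209.3]
ee_rot: [-180.0, 0.1, -0.1]
force: [0.4, -0.3, -1.1]
gripper_width: 31.6
time_s: 6.32
ee_pos: [424.7, -89.0, 207.0]
ee_rot: [180.0, -0.0, -0.0]
force: [0.3, -0.6, -0.5]
gripper_width: 31.7
```

View pics/c.png

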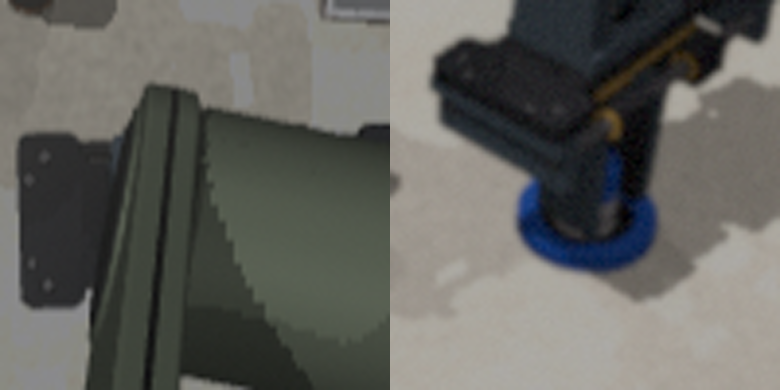

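```bash
python3 -m handwheel '[{"gripper":37,"travel":[0,0,0],"twist":0},{"gripper":40,"travel":[0,0,0],"twist":0},{"gripper":50,"travel":[0,0,0],"twist":0},{"gripper":60,"travel":[0,0,0],"twist":0},{"gripper":70,"travel":[0,0,0],"twist":0}]'
python3 -m handwheel '[{"gripper":80,"travel":[0,0,0],"twist":0},{"gripper":80,"travel":[0,0,-0.02],"twist":0},{"gripper":80,"travel":[0,0,-0.03],"twist":0},{"gripper":100,"travel":[0,0,-0.03],"twist":0},{"gripper":100,"travel":[0,0,-0.014],"twist":0}]'
python3 -m handwheel '[{"gripper":100,"travel":[0.015,-0.0164,0],"twist":0},{"gripper":100,"travel":[0.025,-0.027,0],"twist":0},{"gripper":100,"travel":[0.025,-0.027,0],"twist":0},{"gripper":100,"travel":[0.025,-0.027,0],"twist":0},{"gripper":100,"travel":[0.025,-0.027,0],"twist":0}]'
python3 -m handwheel '[{"gripper":100,"travel":[0.025,-0.027,0],"twist":0},{"gripper":100,"travel":[0.025,-0.027,0],"twist":0},{"gripper":100,"travel":[0.015,-0.018,0],"twist":0},{"gripper":100,"travel":[0,0,0],"twist":0},{"gripper":100,"travel":[0,0,0],"twist":0}]'
python3 look.py d.png 425 -89 20
```

```text
time_s: 6.83
ee_pos: [424.6, -89.0, 206.8]
ee_rot: [180.0, -0.0, -0.0]
force: [0.5, 0.2, -0.5]
gripper_width: 53.6
time_s: 7.25
ee_pos: [425.3, -89.1, 303.8]
ee_rot: [179.9, -0.3, -0.0]
force: [1.0, -0.7, -0.0]
gripper_width: 83.4
time_s: 7.67
ee_pos: [540.4, 36.8, 300.8]
ee_rot: [180.0, -0.0, -0.0]
force: [1.2, -1.2, -0.9]
gripper_width: 91.6
time_s: 8.08
ee_pos: [604.9, 108.3, 300.0]
ee_rot: [180.0, 0.1, 0.1]
force: [-0.3, -0.7, -0.5]
gripper_width: 91.2
```

View pics/d.png

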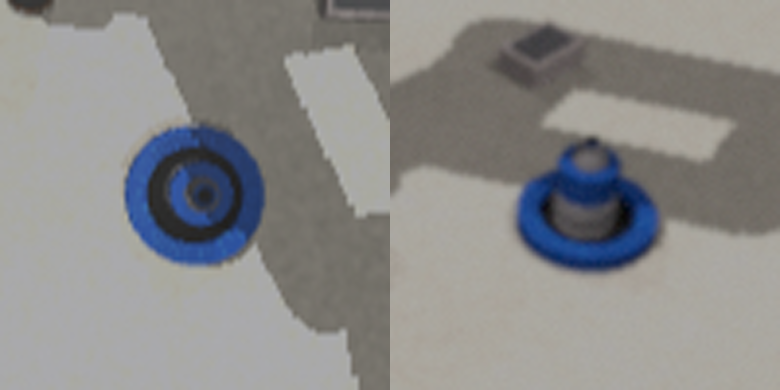

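Blue stands upright in the middle of its well (crop: objective at 200,195 in a ring at 195,195). Next is yellow, done the same way.

```bash
python3 -m handwheel '[{"gripper":100,"travel":[0,0,0.025],"twist":0},{"gripper":100,"travel":[0,0,0.025],"twist":0},{"gripper":100,"travel":[0,0,0.025],"twist":0},{"gripper":100,"travel":[0,0,0.014],"twist":0},{"gripper":100,"travel":[0,0,0.008],"twist":0}]'
python3 -m handwheel '[{"gripper":60,"travel":[0,0,0],"twist":0},{"gripper":50,"travel":[0,0,0],"twist":0},{"gripper":45,"travel":[0,0,0],"twist":0},{"gripper":40,"travel":[0,0,0],"twist":0},{"gripper":37,"travel":[0,0,0],"twist":0}]'
python3 -m handwheel '[{"gripper":30,"travel":[0,0,0],"twist":0},{"gripper":20,"travel":[0,0,0],"twist":0},{"gripper":20,"travel":[0,0,0],"twist":0},{"gripper":20,"travel":[0,0,0],"twist":0},{"gripper":20,"travel":[0,0,0],"twist":0}]'
python3 -m handwheel '[{"gripper":20,"travel":[0,0,0],"twist":0},{"gripper":20,"travel":[0,0,0],"twist":0},{"gripper":20,"travel":[0,0,0],"twist":0}]'
```

```text
time_s: 8.6
ee_pos: [603.1, 106.0, 201.8]
ee_rot: [179.9, 0.2, -0.1]
force: [0.0, -0.1, -0.2]
gripper_width: 91.6
time_s: 9.02
ee_pos: [604.9, 107.4, 204.9]
ee_rot: [-180.0, -0.1, -0.0]
force: [-1.3, 0.2, 0.2]
gripper_width: 60.6
time_s: 9.43
ee_pos: [604.6, 107.4, 203.7]
ee_rot: [180.0, 0.0, -0.0]
force: [0.4, 0.1, 0.6]
gripper_width: 31.7
time_s: 9.68
ee_pos: [604.6, 107.4, 203.8]
ee_rot: [180.0, 0.0, -0.0]
force: [-0.7, 0.2, 1.8]
gripper_width: 31.7
```

```bash
python3 -m handwheel '[{"gripper":20,"travel":[0,0,-0.01],"twist":0},{"gripper":20,"travel":[0,0,-0.02],"twist":0},{"gripper":20,"travel":[0,0,-0.02],"twist":0},{"gripper":20,"travel":[0.003,0.010,0],"twist":0},{"gripper":20,"travel":[0.004,0.025,0],"twist":0}]'
python3 -m handwheel '[{"gripper":20,"travel":[0.004,0.03,0],"twist":0},{"gripper":20,"travel":[0.004,0.035,0],"twist":0},{"gripper":20,"travel":[0.004,0.035,0],"twist":0},{"gripper":20,"travel":[0.004,0.030,0],"twist":0},{"gripper":20,"travel":[0.003,0.02,0],"twist":0}]'
python3 -m handwheel '[{"gripper":20,"travel":[0,0.010,0],"twist":0},{"gripper":20,"travel":[0,0.003,0],"twist":0},{"gripper":20,"travel":[0,0,0],"twist":0},{"gripper":20,"travel":[0,0,0],"twist":0}]'
python3 look.py e.png 631 -91 30
```

```text
time_s: 10.1
ee_pos: [612.0, 73.8, 255.1]
ee_rot: [-179.9, -0.2, 0.2]
force: [-0.6, 0.5, -2.2]
gripper_width: 31.6
time_s: 10.52
ee_pos: [630.4, -81.2, 253.0]
ee_rot: [179.9, 0.1, -0.1]
force: [-0.0, 0.4, -1.5]
gripper_width: 31.3
time_s: 10.85
ee_pos: [630.3, -89.8, 253.4]
ee_rot: [-180.0, 0.0, 0.0]
force: [-0.3, 0.6, -1.8]
gripper_width: 31.2
```

View pics/e.png

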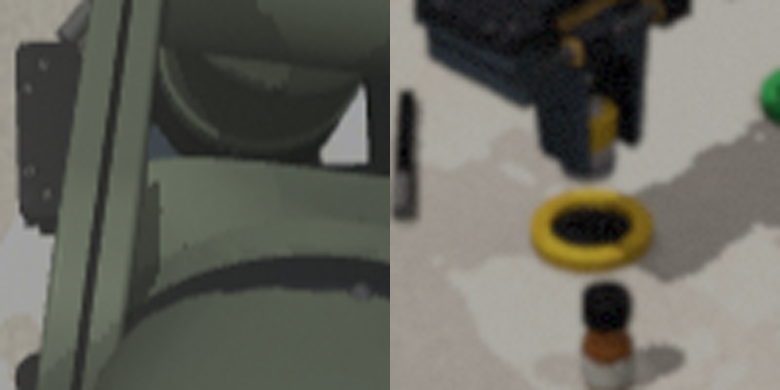

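```bash
python3 -m handwheel '[{"gripper":20,"travel":[0,0.001,0.015],"twist":0},{"gripper":20,"travel":[0,0,0.015],"twist":0},{"gripper":20,"travel":[0,0,0.007],"twist":0},{"gripper":20,"travel":[0,0,0.004],"twist":0},{"gripper":20,"travel":[0,0,0.002],"twist":0}]'
python3 -m handwheel '[{"gripper":20,"travel":[0,0,0.001],"twist":0},{"gripper":20,"travel":[0,0,0.001],"twist":0},{"gripper":20,"travel":[0,0,0.0005],"twist":0},{"gripper":20,"travel":[0,0,0],"twist":0},{"gripper":20,"travel":[0,0,0],"twist":0}]'
python3 -m handwheel '[{"gripper":37,"travel":[0,0,0],"twist":0},{"gripper":40,"travel":[0,0,0],"twist":0},{"gripper":50,"travel":[0,0,0],"twist":0},{"gripper":60,"travel":[0,0,0],"twist":0},{"gripper":70,"travel":[0,0,0],"twist":0}]'
python3 -m handwheel '[{"gripper":80,"travel":[0,0,0],"twist":0},{"gripper":80,"travel":[0,0,-0.02],"twist":0},{"gripper":80,"travel":[0,0,-0.03],"twist":0},{"gripper":100,"travel":[0,0,-0.03],"twist":0},{"gripper":100,"travel":[0,0,-0.013],"twist":0}]'
python3 -m handwheel '[{"gripper":100,"travel":[-0.002,-0.025,0],"twist":0},{"gripper":100,"travel":[-0.002,-0.035,0],"twist":0},{"gripper":100,"travel":[-0.002,-0.035,0],"twist":0},{"gripper":100,"travel":[-0.002,-0.035,0],"twist":0},{"gripper":100,"travel":[-0.002,-0.035,0],"twist":0}]'
python3 -m handwheel '[{"gripper":100,"travel":[-0.002,-0.035,0],"twist":0},{"gripper":100,"travel":[-0.002,-0.035,0],"twist":0},{"gripper":100,"travel":[-0.002,-0.035,0],"twist":0},{"gripper":100,"travel":[-0.002,-0.035,0],"twist":0},{"gripper":100,"travel":[-0.002,-0.035,0],"twist":0}]'
python3 -m handwheel '[{"gripper":100,"travel":[-0.002,-0.03,0],"twist":0},{"gripper":100,"travel":[-0.001,-0.018,0],"twist":0},{"gripper":100,"travel":[0,0,0],"twist":0},{"gripper":100,"travel":[0,0,0],"twist":0}]'
python3 look.py f.png 631 -91 20
```

```text
time_s: 11.37
ee_pos: [630.6, -90.9, 210.2]
ee_rot: [-180.0, 0.1, 0.0]
force: [-0.4, 0.1, -0.5]
gripper_width: 31.5
time_s: 11.78
ee_pos: [630.7, -91.7, 208.7]
ee_rot: [180.0, -0.0, -0.0]
force: [-0.3, 0.7, -1.9]
gripper_width: 31.5
time_s: 12.2
ee_pos: [630.6, -91.7, 208.4]
ee_rot: [180.0, -0.0, -0.0]
force: [0.4, 0.5, 0.7]
gripper_width: 54.0
time_s: 12.62
ee_pos: [631.4, -91.7, 305.4]
ee_rot: [179.9, -0.4, -0.0]
force: [0.2, 0.1, 0.2]
gripper_width: 83.6
time_s: 13.03
ee_pos: [620.3, 74.7, 301.4]
ee_rot: [180.0, -0.0, -0.0]
force: [0.7, 0.4, -0.7]
gripper_width: 91.5
time_s: 13.45
ee_pos: [610.3, 250.1, 301.3]
ee_rot: [180.0, -0.0, -0.0]
force: [-0.4, -0.1, 0.3]
gripper_width: 91.4
time_s: 13.78
ee_pos: [607.5, 296.7, 300.9]
ee_rot: [179.9, 0.0, 0.1]
force: [-0.4, -0.1, -0.1]
gripper_width: 91.0
```

View pics/f.png

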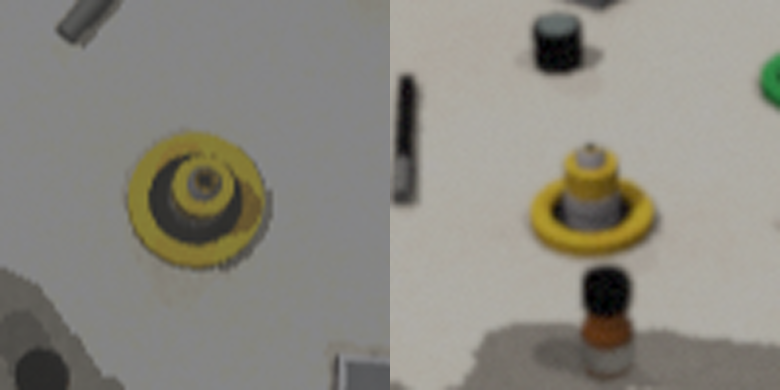

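Yellow is upright in its well. Next is red, lifted 110 mm to pass high over the 65 mm carton.

```bash
python3 -m handwheel '[{"gripper":100,"travel":[0,0,0.025],"twist":0},{"gripper":100,"travel":[0,0,0.025],"twist":0},{"gripper":100,"travel":[0,0,0.025],"twist":0},{"gripper":100,"travel":[0,0,0.014],"twist":0},{"gripper":100,"travel":[0,0,0.008],"twist":0}]'
python3 -m handwheel '[{"gripper":60,"travel":[0,0,0],"twist":0},{"gripper":50,"travel":[0,0,0],"twist":0},{"gripper":45,"travel":[0,0,0],"twist":0},{"gripper":40,"travel":[0,0,0],"twist":0},{"gripper":37,"travel":[0,0,0],"twist":0}]'
python3 -m handwheel '[{"gripper":30,"travel":[0,0,0],"twist":0},{"gripper":20,"travel":[0,0,0],"twist":0},{"gripper":20,"travel":[0,0,0],"twist":0},{"gripper":20,"travel":[0,0,0],"twist":0},{"gripper":20,"travel":[0,0,0],"twist":0}]'
python3 -m handwheel '[{"gripper":20,"travel":[0,0,0],"twist":0},{"gripper":20,"travel":[0,0,0],"twist":0},{"gripper":20,"travel":[0,0,0],"twist":0}]'
```

```text
time_s: 14.3
ee_pos: [607.4, 294.1, 201.9]
ee_rot: [179.9, 0.2, -0.1]
force: [-0.9, 0.4, -0.3]
gripper_width: 91.1
time_s: 14.72
ee_pos: [608.0, 296.4, 205.6]
ee_rot: [-179.9, -0.1, -0.0]
force: [-0.4, 0.9, 0.7]
gripper_width: 60.8
time_s: 15.13
ee_pos: [607.6, 296.4, 204.3]
ee_rot: [180.0, -0.0, -0.0]
force: [0.1, -0.6, 0.3]
gripper_width: 31.8
time_s: 15.38
ee_pos: [607.6, 296.4, 204.3]
ee_rot: [-180.0, 0.0, -0.0]
force: [-0.7, 0.3, 1.3]
gripper_width: 31.4
```

```bash
python3 -m handwheel '[{"gripper":20,"travel":[0,0,-0.01],"twist":0},{"gripper":20,"travel":[0,0,-0.025],"twist":0},{"gripper":20,"travel":[0,0,-0.03],"twist":0},{"gripper":20,"travel":[0,0,-0.025],"twist":0},{"gripper":20,"travel":[0,0,-0.02],"twist":0}]'
python3 -m handwheel '[{"gripper":20,"travel":[-0.01,0.01,0],"twist":0},{"gripper":20,"travel":[-0.02,0.02,0],"twist":0},{"gripper":20,"travel":[-0.025,0.027,0],"twist":0},{"gripper":20,"travel":[-0.025,0.027,0],"twist":0},{"gripper":20,"travel":[-0.025,0.027,0],"twist":0}]'
python3 -m handwheel '[{"gripper":20,"travel":[-0.025,0.027,0],"twist":0},{"gripper":20,"travel":[-0.02,0.022,0],"twist":0},{"gripper":20,"travel":[-0.014,0.014,0],"twist":0},{"gripper":20,"travel":[-0.008,0.0085,0],"twist":0},{"gripper":20,"travel":[0,0,0],"twist":0}]'
python3 -m handwheel '[{"gripper":20,"travel":[0,0,0.015],"twist":0},{"gripper":20,"travel":[0,0,0.025],"twist":0},{"gripper":20,"travel":[0,0,0.02],"twist":0},{"gripper":20,"travel":[0,0,0],"twist":0},{"gripper":20,"travel":[0,0,0],"twist":0}]'
python3 look.py g.png 435.5 114 30
```

```text
time_s: 15.8
ee_pos: [607.8, 296.4, 317.0]
ee_rot: [-180.0, -0.1, -0.0]
force: [-0.2, 0.5, -0.4]
gripper_width: 31.4
time_s: 16.22
ee_pos: [501.2, 184.4, 314.4]
ee_rot: [180.0, 0.0, 0.0]
force: [0.2, -0.9, -0.5]
gripper_width: 31.8
time_s: 16.63
ee_pos: [434.1, 112.7, 314.6]
ee_rot: [180.0, 0.0, -0.1]
force: [0.2, -0.9, -0.5]
gripper_width: 31.1
time_s: 17.05
ee_pos: [436.5, 114.5, 253.9]
ee_rot: [180.0, 0.1, 0.0]
force: [-0.2, 0.8, -1.8]
gripper_width: 31.7
```

View pics/g.png

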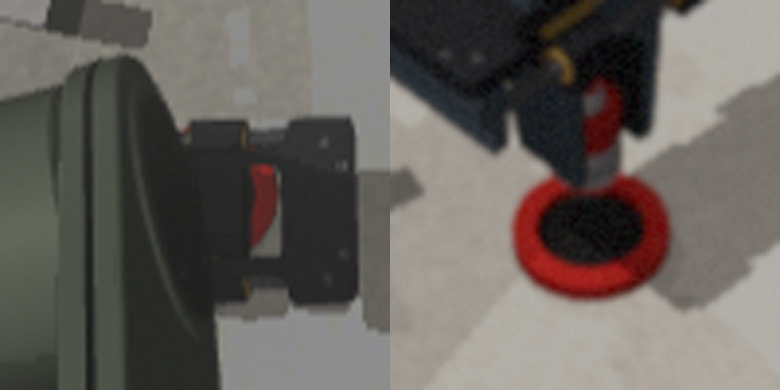

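Red is over its dish. I lower and release it, then go on to green.

```bash
python3 -m handwheel '[{"gripper":20,"travel":[-0.001,0,0.015],"twist":0},{"gripper":20,"travel":[0,0,0.015],"twist":0},{"gripper":20,"travel":[0,0,0.007],"twist":0},{"gripper":20,"travel":[0,0,0.004],"twist":0},{"gripper":20,"travel":[0,0,0.002],"twist":0}]'
python3 -m handwheel '[{"gripper":20,"travel":[0,0,0.001],"twist":0},{"gripper":20,"travel":[0,0,0.001],"twist":0},{"gripper":20,"travel":[0,0,0.0005],"twist":0},{"gripper":20,"travel":[0,0,0],"twist":0},{"gripper":20,"travel":[0,0,0],"twist":0}]'
python3 -m handwheel '[{"gripper":37,"travel":[0,0,0],"twist":0},{"gripper":40,"travel":[0,0,0],"twist":0},{"gripper":50,"travel":[0,0,0],"twist":0},{"gripper":60,"travel":[0,0,0],"twist":0},{"gripper":70,"travel":[0,0,0],"twist":0}]'
python3 -m handwheel '[{"gripper":80,"travel":[0,0,0],"twist":0},{"gripper":80,"travel":[0,0,-0.02],"twist":0},{"gripper":80,"travel":[0,0,-0.03],"twist":0},{"gripper":100,"travel":[0,0,-0.03],"twist":0},{"gripper":100,"travel":[0,0,-0.013],"twist":0}]'
python3 -m handwheel '[{"gripper":100,"travel":[0.002,-0.025,0],"twist":0},{"gripper":100,"travel":[0.002,-0.035,0],"twist":0},{"gripper":100,"travel":[0.002,-0.035,0],"twist":0},{"gripper":100,"travel":[0.003,-0.035,0],"twist":0},{"gripper":100,"travel":[0.003,-0.035,0],"twist":0}]'
python3 -m handwheel '[{"gripper":100,"travel":[0.001,-0.02,0],"twist":0},{"gripper":100,"travel":[0,-0.008,0],"twist":0},{"gripper":100,"travel":[0,0,0],"twist":0},{"gripper":100,"travel":[0,0,0],"twist":0}]'
python3 look.py i.png 435.5 114 20
```

```text
time_s: 17.57
ee_pos: [435.1, 114.1, 211.5]
ee_rot: [-180.0, -0.1, -0.0]
force: [-0.0, 0.5, -1.3]
gripper_width: 31.5
time_s: 17.98
ee_pos: [434.7, 113.9, 209.0]
ee_rot: [-180.0, -0.0, -0.0]
force: [0.5, 0.6, -2.0]
gripper_width: 31.6
time_s: 18.4
ee_pos: [434.7, 113.9, 208.8]
ee_rot: [180.0, -0.0, -0.0]
force: [0.6, -0.5, -0.3]
gripper_width: 53.3
time_s: 18.82
ee_pos: [435.4, 114.1, 305.0]
ee_rot: [-179.9, -0.3, -0.0]
force: [0.2, 0.5, -0.2]
gripper_width: 83.4
time_s: 19.23
ee_pos: [446.4, 280.4, 301.8]
ee_rot: [180.0, -0.0, -0.0]
force: [0.9, 0.7, 0.6]
gripper_width: 91.2
time_s: 19.57
ee_pos: [447.3, 306.3, 301.3]
ee_rot: [179.9, 0.1, 0.0]
force: [0.4, 0.1, -0.4]
gripper_width: 91.2
```

View pics/i.png

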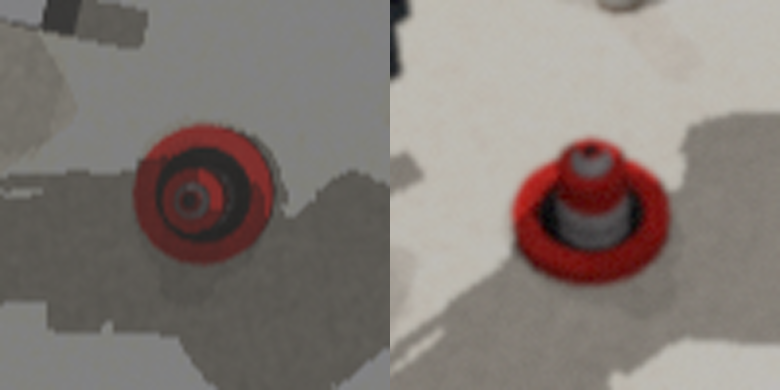

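Red is upright in its well; the small leftward offset of its top matches parallax. Now green.

```bash
python3 -m handwheel '[{"gripper":100,"travel":[0.001,-0.001,0.025],"twist":0},{"gripper":100,"travel":[0,0,0.025],"twist":0},{"gripper":100,"travel":[0,0,0.025],"twist":0},{"gripper":100,"travel":[0,0,0.014],"twist":0},{"gripper":100,"travel":[0,0,0.009],"twist":0}]'
python3 -m handwheel '[{"gripper":60,"travel":[0,0,0],"twist":0},{"gripper":50,"travel":[0,0,0],"twist":0},{"gripper":45,"travel":[0,0,0],"twist":0},{"gripper":40,"travel":[0,0,0],"twist":0},{"gripper":37,"travel":[0,0,0],"twist":0}]'
python3 -m handwheel '[{"gripper":30,"travel":[0,0,0],"twist":0},{"gripper":20,"travel":[0,0,0],"twist":0},{"gripper":20,"travel":[0,0,0],"twist":0},{"gripper":20,"travel":[0,0,0],"twist":0},{"gripper":20,"travel":[0,0,0],"twist":0}]'
python3 -m handwheel '[{"gripper":20,"travel":[0,0,0],"twist":0},{"gripper":20,"travel":[0,0,0],"twist":0},{"gripper":20,"travel":[0,0,0],"twist":0}]'
```

```text
time_s: 20.08
ee_pos: [448.2, 306.1, 202.1]
ee_rot: [179.9, 0.2, -0.1]
force: [-0.8, -0.1, 1.2]
gripper_width: 91.3
time_s: 20.5
ee_pos: [448.9, 308.0, 204.8]
ee_rot: [-179.9, -0.1, -0.0]
force: [-0.3, 0.5, 0.6]
gripper_width: 61.0
time_s: 20.92
ee_pos: [448.7, 307.9, 203.8]
ee_rot: [180.0, -0.0, -0.0]
force: [0.1, -0.5, 1.4]
gripper_width: 32.1
time_s: 21.17
ee_pos: [448.7, 307.9, 203.8]
ee_rot: [180.0, -0.0, -0.0]
force: [0.2, -1.2, 2.0]
gripper_width: 31.6
```

```bash
python3 -m handwheel '[{"gripper":20,"travel":[0,0,-0.01],"twist":0},{"gripper":20,"travel":[0,0,-0.025],"twist":0},{"gripper":20,"travel":[0,0,-0.03],"twist":0},{"gripper":20,"travel":[0,0,-0.025],"twist":0},{"gripper":20,"travel":[0,0,-0.02],"twist":0}]'
python3 -m handwheel '[{"gripper":20,"travel":[0.0062,0.0208,0],"twist":0},{"gripper":20,"travel":[0.0104,0.035,0],"twist":0},{"gripper":20,"travel":[0.0104,0.035,0],"twist":0},{"gripper":20,"travel":[0.0104,0.035,0],"twist":0},{"gripper":20,"travel":[0.0104,0.035,0],"twist":0}]'
python3 -m handwheel '[{"gripper":20,"travel":[0.0104,0.035,0],"twist":0},{"gripper":20,"travel":[0.0104,0.035,0],"twist":0},{"gripper":20,"travel":[0.0104,0.035,0],"twist":0},{"gripper":20,"travel":[0.0104,0.035,0],"twist":0},{"gripper":20,"travel":[0.0104,0.035,0],"twist":0}]'
python3 -m handwheel '[{"gripper":20,"travel":[0.0104,0.035,0],"twist":0},{"gripper":20,"travel":[0.0104,0.035,0],"twist":0},{"gripper":20,"travel":[0.0104,0.035,0],"twist":0},{"gripper":20,"travel":[0.0104,0.035,0],"twist":0},{"gripper":20,"travel":[0.0104,0.035,0],"twist":0}]'
python3 -m handwheel '[{"gripper":20,"travel":[0.0104,0.035,0],"twist":0},{"gripper":20,"travel":[0.0104,0.035,0],"twist":0},{"gripper":20,"travel":[0.0062,0.0208,0],"twist":0},{"gripper":20,"travel":[0,0,0],"twist":0},{"gripper":20,"travel":[0,0,0],"twist":0}]'
python3 -m handwheel '[{"gripper":20,"travel":[0,0,0.015],"twist":0},{"gripper":20,"travel":[0,0,0.025],"twist":0},{"gripper":20,"travel":[0,0,0.02],"twist":0},{"gripper":20,"travel":[0,0,0],"twist":0},{"gripper":20,"travel":[0,0,0],"twist":0}]'
python3 look.py j.png 627 -293.5 30
```

```text
time_s: 21.58
ee_pos: [448.7, 308.0, 316.2]
ee_rot: [-179.9, -0.1, -0.0]
force: [0.2, -0.0, -1.2]
gripper_width: 31.8
time_s: 22.0
ee_pos: [496.4, 145.6, 314.3]
ee_rot: [-180.0, -0.0, 0.0]
force: [0.6, 0.2, -1.7]
gripper_width: 31.9
time_s: 22.42
ee_pos: [548.4, -29.7, 314.2]
ee_rot: [-180.0, -0.0, -0.0]
force: [-0.1, -0.2, -0.6]
gripper_width: 31.7
time_s: 22.83
ee_pos: [600.4, -204.7, 314.1]
ee_rot: [-180.0, 0.0, -0.0]
force: [0.3, -0.1, -1.1]
gripper_width: 31.3
time_s: 23.25
ee_pos: [627.1, -294.8, 313.4]
ee_rot: [-180.0, 0.0, -0.1]
force: [0.5, 0.3, -0.8]
gripper_width: 31.4
time_s: 23.67
ee_pos: [627.0, -292.3, 253.2]
ee_rot: [-179.9, 0.2, 0.1]
force: [-0.2, 0.3, -0.6]
gripper_width: 31.4
```

View pics/j.png

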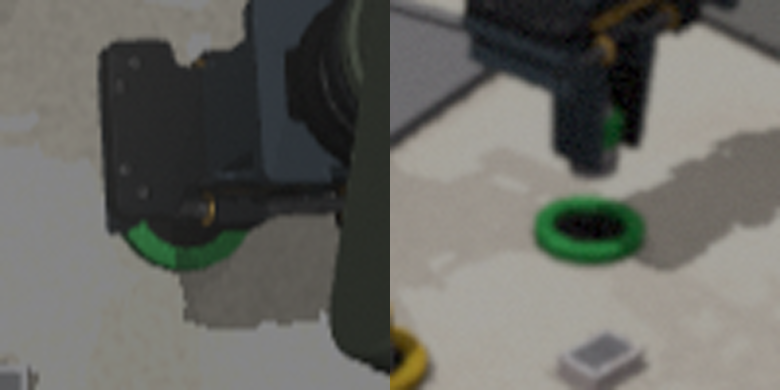

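```bash
python3 -m handwheel '[{"gripper":20,"travel":[0,0,0.015],"twist":0},{"gripper":20,"travel":[0,0,0.015],"twist":0},{"gripper":20,"travel":[0,0,0.007],"twist":0},{"gripper":20,"travel":[0,0,0.004],"twist":0},{"gripper":20,"travel":[0,0,0.002],"twist":0}]'
python3 -m handwheel '[{"gripper":20,"travel":[0,0,0.001],"twist":0},{"gripper":20,"travel":[0,0,0.001],"twist":0},{"gripper":20,"travel":[0,0,0.0005],"twist":0},{"gripper":20,"travel":[0,0,0],"twist":0},{"gripper":20,"travel":[0,0,0],"twist":0}]'
python3 -m handwheel '[{"gripper":37,"travel":[0,0,0],"twist":0},{"gripper":40,"travel":[0,0,0],"twist":0},{"gripper":50,"travel":[0,0,0],"twist":0},{"gripper":60,"travel":[0,0,0],"twist":0},{"gripper":70,"travel":[0,0,0],"twist":0}]'
python3 -m handwheel '[{"gripper":80,"travel":[0,0,0],"twist":0},{"gripper":80,"travel":[0,0,-0.02],"twist":0},{"gripper":80,"travel":[0,0,-0.03],"twist":0},{"gripper":100,"travel":[0,0,-0.03],"twist":0},{"gripper":100,"travel":[0,0,-0.03],"twist":0}]'
python3 -m handwheel '[{"gripper":100,"travel":[-0.025,0.02,0],"twist":0},{"gripper":100,"travel":[-0.03,0.02,0],"twist":0},{"gripper":100,"travel":[-0.03,0.02,0],"twist":0},{"gripper":100,"travel":[-0.03,0.02,0],"twist":0},{"gripper":100,"travel":[-0.03,0.02,0],"twist":0}]'
python3 -m handwheel '[{"gripper":100,"travel":[-0.03,0.02,0],"twist":0},{"gripper":100,"travel":[-0.03,0.02,0],"twist":0},{"gripper":100,"travel":[-0.03,0.02,0],"twist":0},{"gripper":100,"travel":[-0.03,0.02,0],"twist":0},{"gripper":100,"travel":[-0.025,0.02,0],"twist":0}]'
python3 -m handwheel '[{"gripper":100,"travel":[0,0,0],"twist":0},{"gripper":100,"travel":[0,0,0],"twist":0},{"gripper":100,"travel":[0,0,0],"twist":0}]'
python3 - <<'E'
from h import *
np.set_printoptions(precision=1,suppress=True)
T=env.grab_frame("top");S=env.grab_frame("side")
D={"red":(435.5,114),"yellow":(631,-91),"green":(627,-293.5),"blue":(425,-88.7)}
t=[]
for c,d in D.items():
  for f in(T,S):
    u=proj(f,np.array([*d,20.])).astype(int); t.append(cv2.resize(f["frame"][u[1]-24:u[1]+24,u[0]-24:u[0]+24],(195,195),interpolation=cv2.INTER_CUBIC))
cv2.imwrite("pics/k.png",np.vstack([np.hstack(t[0::2]),np.hstack(t[1::2])])[:,:,::-1]); save("side9.png",S)
for n in["objective_"+c for c in D]+["bottle","carton"]:
  for k,f in(("top",T),("side",S)):
    r=env.pinpoint(k,n)[:1]
    z=0 if n in("bottle","carton") else 4
    print(n,k,[(atz(f,q["uv"],z)[:2],round(q["confidence"],2)) for q in r], D.get(n[10:]))
E
```

```text
time_s: 24.18
ee_pos: [627.6, -293.7, 211.3]
ee_rot: [180.0, -0.0, -0.0]
force: [-0.3, -0.8, -1.1]
gripper_width: 31.1
time_s: 24.6
ee_pos: [627.4, -293.8, 208.6]
ee_rot: [180.0, -0.0, -0.0]
force: [1.1, -0.2, -1.3]
gripper_width: 31.8
time_s: 25.02
ee_pos: [627.4, -293.8, 208.4]
ee_rot: [180.0, -0.0, -0.0]
force: [-0.0, -0.3, 0.3]
gripper_width: 53.6
time_s: 25.43
ee_pos: [627.2, -293.6, 319.2]
ee_rot: [-180.0, 0.0, -0.0]
force: [-0.0, 0.6, -0.9]
gripper_width: 83.4
time_s: 25.85
ee_pos: [480.9, -394.2, 318.4]
ee_rot: [180.0, -0.0, 0.0]
force: [0.1, 0.8, -0.4]
gripper_width: 91.2
time_s: 26.27
ee_pos: [335.2, -494.3, 318.5]
ee_rot: [180.0, 0.0, -0.0]
force: [0.8, 0.3, -0.1]
gripper_width: 91.5
time_s: 26.52
ee_pos: [337.5, -493.5, 318.3]
ee_rot: [-180.0, -0.0, -0.0]
force: [-0.2, 0.0, 0.1]
gripper_width: 91.2
objective_red top [] (435.5, 114)
objective_red side [(array([433.7, 113.8]), 0.63)] (435.5, 114)
objective_yellow top [(array([625.9, -89.6]), 0.5)] (631, -91)
objective_yellow side [(array([ 646.9, -110.6]), 0.65)] (631, -91)
objective_green top [(array([ 625.1, -297.1]), 0.87)] (627, -293.5)
objective_green side [(array([ 622.1, -288.3]), 0.57)] (627, -293.5)
objective_blue top [(array([434. , -85.9]), 0.48)] (425, -88.7)
objective_blue side [(array([434.5, -99. ]), 0.84)] (425, -88.7)
bottle top [(array([543.5,  -8.7]), 0.48)] None
bottle side [(array([540. , -14.2]), 0.81)] None
carton top [(array([531.9, 207.3]), 0.79)] None
carton side [(array([542.4, 197.5]), 0.56)] None
```

View pics/k.png

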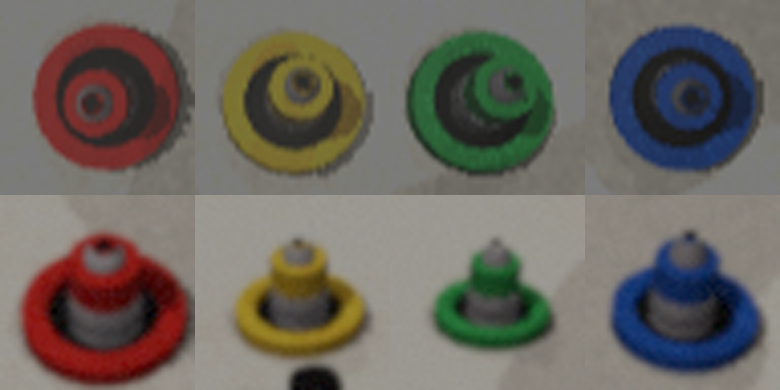

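View pics/side9.png

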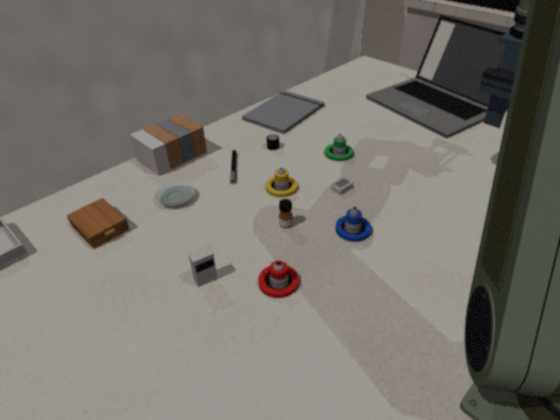

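All four stand upright inside their wells, and the bottle and carton look the same as at the start. I hand in.

```bash
python3 -c "
from workcell import env
print(env.job_done())"
```

```text
the job is handed in; nothing more can be done
None
```

I moved blue, yellow, red and green in turn into their own dishes, set each one down gently and released it. I handed the job in at about 27 s on the robot's clock, with the arm clear of everything; it gave no verdict.

- **Final pictures:** The top and side views show all four objectives upright inside the black wells, and the bottle and carton still standing where they were. At each release the gripper was within about 1 mm of the dish centre I had measured, and at the height that puts the objective on the well floor.
- **Checks that disagreed:** The networks' last positions were noisy. Side-view yellow was off by about 25 mm, blue by about 14 mm (9 mm in the top view), and red was not found in the top view. The remaining red, green and yellow readings were within about 7 mm. The bottle and carton readings shifted by up to about 11 mm, which is within the networks' scatter. I went by the pictures, which contradict the large errors.

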